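# Clear resin offcuts from the inspection plate

### The job

Tip the drooping ring lamp up by its blue grip until it is level over the inspection plate. Then take the orange scraper, sweep all five resin offcuts off the plate into the yellow catch tray beside it (not touching them with the gripper, and not pressing hard on the plate), and stand the scraper back on its green mat. Leave the two bottles where they are.

Things in the scene. Friction and masses are not known exactly. Their poses are not given: they have to be found in the camera images.
- station: Fixed inspection station: rimless dark-topped white plate block, 160 (x) by 190 (y) by 40 mm high, and on its +x (far) side a foot and a steel column (axis at x = +160 mm, 265 mm high) that carries the ring lamp over the plate. Origin: centre of the block's underside, on the bench; plate top at z = +40 mm. Tray and rack stand against its +y and -y sides. Yaw up to 0.15 rad
- lamp (a joint): Lamp tilt on a stiff hinge along the station's y, rad: 0 = level, positive = front (robot side) droops, -0.3 to 1.0; stays where left, 6 N at the grip moves it. White open ring, radii 65 and 43 mm, 20 mm thick, centre 75 mm in front (-x) of the hinge. Level: underside 234 mm above the bench, front edge 25 mm in front of the plate's centre; an upright hand over the scraper hits it: lean back
- lamp_hinge (a point): Centre of the lamp's hinge axis, in the station's frame at x = +115, y = 0, z = +245 mm; axes as the station's
- lamp_grip (a point): Point to pinch on the lamp's blue grip, a fin 22 mm long (x) and 14 mm thick (y) that stands 44 mm up from the front of the ring. The point lies 129 mm in front of the hinge and 40 mm up the lamp's z, 15 mm below the fin's top. Axes turn with the lamp: z along the fin away from the ring, y across its flat faces
- tray: Fixed yellow catch tray, 180 (x) by 100 (y) by 32 mm high, walls 4 mm, floor 5 mm. Origin: centre of its underside. It stands against the plate's +y or the -y side (varies), 2 mm from it, its rim 8 mm below the plate top; same axes as the station
- rack: Fixed blue pipette-tip rack, 180 by 100 by 31 mm, on the plate's other side. Origin: centre of its underside
- mat: Fixed green mat, 190 (x) by 110 (y) by 4 mm, the scraper's place, to the left or the right of the station (varies). Origin: centre of its underside
- scraper: Orange scraper block, 140 (x) by 30 (y) by 30 mm high, 0.25 kg; a black handle (22 mm by 26 mm across y, gripped across y) rises from the middle of its top, 92 mm long, leaning 35 degrees towards the block's -x end, its end 108 mm above the underside. Origin: centre of its underside. Stands with the handle leaning roughly towards the robot; its long +y and -y faces push the chips
- scraper_grip (a point): Middle of the scraper's handle: x = -32 mm, y = 0, z = +73 mm in the scraper's frame (55 mm up the handle); axes as the scraper's
- chip1: Resin offcut (chip), amber, 30 by 22 by 10 mm, lying flat on the plate. Origin: centre of its underside
- chip2: Resin offcut (chip), ivory, 30 by 22 by 10 mm, lying flat on the plate. Origin: centre of its underside
- chip3: Resin offcut (chip), amber, 30 by 22 by 10 mm, lying flat on the plate. Origin: centre of its underside
- chip4: Resin offcut (chip), ivory, 30 by 22 by 10 mm, lying flat on the plate. Origin: centre of its underside
- chip5: Resin offcut (chip), amber, 30 by 22 by 10 mm, lying flat on the plate. Origin: centre of its underside
- bottle_red: Bystander: red bottle, radius 30, 150 mm high, standing in a fixed white caddy (170 by 90 by 25 mm) on the other side of the station from the mat. Origin: centre of its underside
- bottle_teal: Bystander: teal bottle, radius 30, 130 mm high, in the same caddy. Origin: centre of its underside

How it is judged:
By the outcome, as a careful person would: the job done as asked, in the order asked, and still so for the second after the job is handed in, with the robot touching nothing.
It also fails if it takes over 72 s, if anything falls off the work surface, if the arm or the gripper's body presses on something with over 40 N, if the wrist force passes 120 N, or if a joint passes its speed limit or range.

### The arm

A 6-joint arm with a two-finger parallel gripper is mounted at the origin on the work surface. World frame = base frame: x ahead of the robot, y to its left, z up, the work surface at z = 0. Lengths are in m, angles in degrees, forces in N, time in s.
With the tool pointing down it reaches from about 0.25 to 0.725 m from the base axis. Payload 9.7 kg.
Tool frame: the origin (TCP) lies at the very end of the fingers, on their centre line; the grasp point (between the pads) lies 19 mm behind it; z points along the fingers, y is the line along which they close (so a half turn about z gives the same grasp; the last joint's range is limited). The gripper opens to 85 mm and grips with 20 to 120 N. Pads are 22 mm wide; open, the fingers measure 114 mm over their backs; the gripper's body (76 mm by 85 mm) begins 54 mm behind the grasp point. The pads swing forward as they close: fully open they stand 13 mm farther back than shut.
Start: joints at [67.609, 4.979, 10.078, 95.1, 0, 90], TCP at [0.21, 0.509, 0.231] pointing down, gripper open.
Joint ranges: [-179.16, 179.16], [-48.56, 103.87], [-65.8, 70.77], [-126.05, 130.52], [-82.76, 87.17], [-180, 180]. Speed limits (degrees/s): [127.2, 127.2, 147.25, 180, 180, 180].

### API

Orientations are given as [roll, pitch, yaw] about the fixed x, y, z axes, in that order (R = Rz(yaw) Ry(pitch) Rx(roll)).
In Python, from workcell import bot, viewer, finder gives the robot as it stands. The module is installed in compiled form; this text tells all that it offers.
- The arm moves only by the shell command python3 -m inch 'ROWS' [FORCE]. ROWS is JSON, a list that holds one entry, the list of rows, each a list of 7 numbers: the opening in per cent of the stroke, from 0 (shut) to 100 (fully open), then the shift along the tool's x, y, z in mm, then the turn, a rotation vector about the tool's x, y, z in degrees. In form: [[[grip, tx, ty, tz, ax, ay, az], ...]]. A call has 1 to 8 rows; each row shifts and turns the commanded pose from where the row before left it, along the tool's axes as they then stand; what a row does not reach is not made up. A row lasts 1/8 s, in which the tool goes at most 62.5 mm and 10.7 degrees, less where a joint would pass 70% of its speed; a pose out of reach is approached as far as the arm can. A call with a gripper value outside its range is refused whole. The fingers move at their own pace and stop on an object; FORCE is the grip in N (left out, the last holds). Time passes only in rows, so rows that do not move let the fingers close. It gives the time, the measured TCP pose, the force, the opening and the grip force at its end, in the units of the state.
- bot.get_obs(): the state, without advancing time (a new reading comes with each control period).
- viewer.camera(name): name is "side" or "top"; returns a dict with "pixels" (400x640x3 uint8, red, green, blue), "vfov" (degrees; the focal length in pixels is half the picture's height over the tangent of half this angle, whatever the lens; pixels are square), "cx", "cy" (the principal point, pixels), "R" (3x3) and "t" (3): a world point X has camera coordinates R X + t. Camera axes: x right, y down, z forward; pixel columns grow to the right and rows downward; lengths in m; the calibration is good to about 2 mm. A picture is of the moment at which its call begins. There is no depth.
- bot.job_done(): hands the job in; it is judged then, once.
Trained networks look in the newest picture that a camera, given by its name, has taken for a name from the list of things; names that differ only in an ending like _2 or _b are one class to them, and where a whole thing is asked for, a point or a joint stands for the part that bears it (a point fixed in the world has none). Each returns a list of dicts, best first, with "conf" (0 to 1); they miss things now and then, are a little off and sometimes report something else, mostly with a low value. They report only what shows in the picture. A call takes as long as a camera call.
- finder.outline_of(camera, thing): "pixels" (400x640 bool, what is visible of it) and "extent" ([centre column, centre row, width, height] in pixels, round what is visible of it).
- finder.mark_of(camera, thing): "position" ([column, row] in pixels: a listed point, or the origin of a listed thing).
The state is a dict: "time": time; "q": joint angles; "qd": joint speeds; "joint_efforts": joint torques, N m; "ee_pos": TCP position; "tcp_rot": TCP orientation; "wrist_force": force on the tool from outside, world axes, zero at the start; "torque": the same for the moment, N m; "opening": finger opening in m; "grasp_force": force on a finger pad.
Only numpy, scipy, OpenCV 4.12 (cv2) and the standard library are available. Lean on these libraries where they do the work, as an engineer would, in place of code of your own. Each camera call takes 0.05 s, during which the arm holds its last target. There are 200 camera calls.

## Working session

There is one attempt and no reset: what is moved stays moved. The work goes in short steps, Python scripts to look and compute and a shell command to move; the robot and the scene stay as the last step left them, time stands still between calls to the robot, and variables do not carry over. Pictures are saved under pics/ and viewed, at most 14 in all, crops included, and the job is handed in when it is done.

```bash
mkdir -p pics; python3 - <<'E'
from workcell import bot, viewer, finder
import cv2, numpy as np
o=bot.get_obs(); print(o)
ims=[]
for c in("side","top"):
    d=viewer.camera(c); cv2.imwrite(f"pics/{c}0.png",d["pixels"][:,:,::-1]); print(c,d["vfov"],d["cx"],d["cy"],d["R"],d["t"])
    for n in "station lamp lamp_hinge lamp_grip tray rack mat scraper scraper_grip chip1 chip2 bottle_red bottle_teal".split():
        try: print(c,n,[(np.round(m["position"],1).tolist(),round(m["conf"],2)) for m in finder.mark_of(c,n)][:6])
        except Exception as e: print(n,e)
E
```

```text
{'time': 0.0, 'q': array([6.76089551e+01, 5.01359250e+00, 1.00348901e+01, 9.51001850e+01,
       2.27263587e-03, 9.00000782e+01]), 'qd': array([ 0.05199326, -0.08830183,  0.04194994, -0.04230103, -0.01993827,
       -0.10965961]), 'joint_efforts': array([-2.67213136e-04, -5.20381594e+01,  4.64805651e+01,  1.62712787e-02,
        2.34259852e-05,  2.14556428e-05]), 'ee_pos': array([0.20941177, 0.5083262 , 0.23056307]), 'tcp_rot': array([-1.79921113e+02, -2.27252611e-03,  1.57608874e+02]), 'wrist_force': array([ 0.03552214, -0.04575819, -0.27833047]), 'torque': array([-0.0251341 ,  0.03125206, -0.02110328]), 'grasp_force': 0.0, 'opening': 0.08524677189535135}
side 52.438574172980765 322.74483987757003 196.66968873153368 [[ 0.71936724 -0.69445076 -0.01577718]
 [-0.49358496 -0.49504927 -0.71505252]
 [ 0.48875829  0.52217273 -0.69889267]] [-0.40667544  0.44123953  0.88045199]
side station [([336.4, 232.2], 0.77)]
lamp it knows: bottle_red, bottle_teal, chip, lamp_grip, lamp_hinge, mat, rack, scraper, scraper_grip, station, tray
side lamp_hinge [([364.9, 150.7], 0.87), ([408.1, 365.1], 0.38
[... 951 characters left out ...]
nge, mat, rack, scraper, scraper_grip, station, tray
top lamp_hinge [([309.6, 133.5], 0.56)]
top lamp_grip [([315.1, 185.1], 0.94)]
top tray [([356.9, 183.1], 0.97)]
top rack [([271.2, 193.7], 0.68)]
top mat [([326.7, 178.9], 0.74), ([430.6, 236.6], 0.6)]
top scraper [([426.1, 231.0], 0.58)]
top scraper_grip [([431.7, 238.9], 0.8)]
top chip1 [([206.9, 238.9], 0.68), ([328.5, 199.4], 0.38), ([316.1, 188.1], 0.38), ([322.5, 176.6], 0.36), ([302.4, 176.0], 0.35)]
top chip2 [([206.9, 238.9], 0.68), ([328.5, 199.4], 0.38), ([316.1, 188.1], 0.38), ([322.5, 176.6], 0.36), ([302.4, 176.0], 0.35)]
top bottle_red [([211.2, 238.6], 0.93)]
top bottle_teal [([210.4, 216.3], 0.84), ([314.1, 184.8], 0.19)]
```

View pics/side0.png

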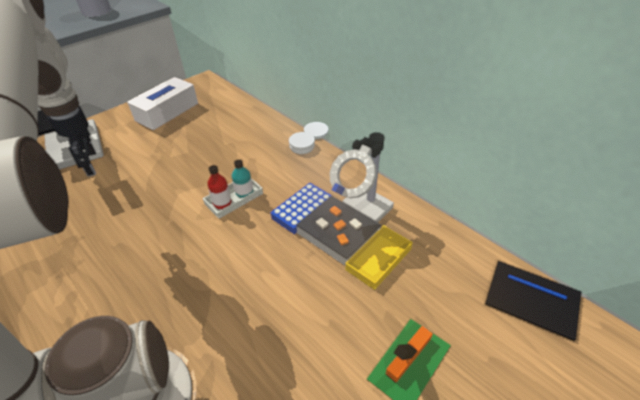

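View pics/top0.png

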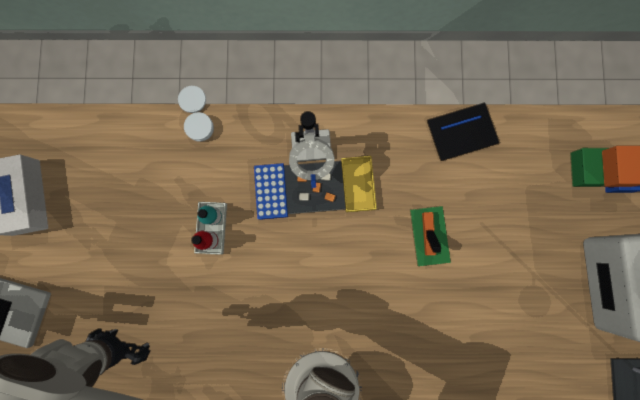

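The side view shows the drooped ring around (350,175) with its blue grip at (338,188), chips around (340,225), tray at (380,255), and the scraper at (408,355). In the top view tray and mat lie on the right (-y) at (358,183) and (430,237), with the bottles on the left.

```bash
cat > h.py <<'E'
from workcell import bot, viewer, finder
import cv2, numpy as np
from scipy.optimize import minimize, least_squares
from scipy.spatial.transform import Rotation as Ro
def cam(n):
    d=viewer.camera(n); d["f"]=d["pixels"].shape[0]/2/np.tan(np.radians(d["vfov"]/2)); return d
def proj(d,X):
    c=np.atleast_2d(X)@np.array(d["R"]).T+d["t"]; return c[:,:2]/c[:,2:]*d["f"]+[d["cx"],d["cy"]]
def onplane(d,uv,z):
    r=np.array(d["R"]).T@np.r_[(np.array(uv)-[d["cx"],d["cy"]])/d["f"],1]; o=-np.array(d["R"]).T@d["t"]
    return o+r*(z-o[2])/r[2]
def box(lx,ly,h,c=(0,0,0)):
    return np.array([[sx*lx/2,sy*ly/2,z] for sx in(-1,1) for sy in(-1,1) for z in(0,h)])+c
def hand():
    a=np.radians(35); ax=np.array([-np.sin(a),0,np.cos(a)]); n=np.array([np.cos(a),0,np.sin(a)])
    p=np.array([-.032,0,.073])-.055*ax
    return np.array([p+ax*l+n*s*.011+np.array([0,t*.013,0]) for l in(0,.092) for s in(-1,1) for t in(-1,1)])
def tf(X,p,z=0):
    c,s=np.cos(p[2]),np.sin(p[2]); return X@np.array([[c,-s,0],[s,c,0],[0,0,1]]).T+[p[0],p[1],z]
def render(d,hulls,S=4):
    m=np.zeros((400*S,640*S),np.uint8)
    for X in hulls:
        h=cv2.convexHull(((proj(d,X)+.5)*S*16).astype(np.int32)); cv2.fillConvexPoly(m,h,1,shift=4)
    return cv2.resize(m.astype(np.float32),(640,400),interpolation=cv2.INTER_AREA)
def fit(p0,parts,z=0,d0=(.01,.01,.1)):
    # parts: list of (cam, mask, hulls)
    def cost(p):
        s=0
        for d,m,H in parts:
            r=render(d,[tf(X,p,z) for X in H]); s+=np.abs(r-m).sum()/m.sum()
        return s
    sim=np.array([p0]+[np.array(p0)+np.eye(3)[i]*d0[i] for i in range(3)])
    r=minimize(cost,p0,method="Nelder-Mead",options=dict(initial_simplex=sim,xatol=1e-4,fatol=1e-4,maxiter=200)); return r.x,r.fun
def tri(ds,uvs):
    f=lambda X:np.ravel([proj(d,X)[0]-u for d,u in zip(ds,uvs)]); r=least_squares(f,[.5,0,.1]); return r.x,np.abs(r.fun).max()
E
cat > m1.py <<'E'
from h import *
D={c:cam(c) for c in("side","top")}
M={}
for c in D:
    for n in "station tray rack mat scraper lamp_grip".split():
        o=finder.outline_of(c,n)
        if o: M[c,n]=o[0]["pixels"].astype(float); print(c,n,round(o[0]["conf"],2),np.round(o[0]["extent"]),M[c,n].sum())
m=lambda c,n:onplane(D[c],finder.mark_of(c,n)[0]["position"],0)[:2]
print([m(c,n).round(3) for c in D for n in("tray","rack","station")])
T=box(.18,.1,.032,(0,-.147,0)); K=box(.18,.1,.031,(0,.147,0))
for cs in(("side",),("top",),("side","top")):
    parts=[(D[c],M[c,n],[X]) for c in cs for n,X in(("tray",T),("rack",K)) if (c,n) in M]
    S=fit([*m("top","station"),0],parts); print("station",cs,S)
    if cs[0]=="side" and len(cs)==1: print()
sc=[box(.14,.03,.03),hand()]
for cs in(("side",),("top",),("side","top")):
    parts=[(D[c],M[c,"scraper"],sc) for c in cs]
    print("scraper",cs,fit([*m("top","scraper"),0],parts,.004))
    print("mat",fit([*m(cs[0],"mat"),0],[(D[c],np.maximum(M[c,"mat"],M[c,"scraper"]),[box(.19,.11,.004)]+[tf(x,(0,0,0),.004) for x in []]) for c in cs]))
for n in("lamp_hinge","lamp_grip","scraper_grip"):
    print(n,tri([D[c] for c in D],[np.array(finder.mark_of(c,n)[0]["position"]) for c in D]))
p=S[0]
def toS(X): c,s=np.cos(p[2]),np.sin(p[2]); d=X-np.r_[p[:2],0]; return np.array([c*d[0]+s*d[1],-s*d[0]+c*d[1],d[2]])
for c in D:
    for o in finder.outline_of(c,"chip1"):
        e=o["extent"]; ys,xs=np.nonzero(o["pixels"]); print(c,"chip",round(o["conf"],2),np.round(e),(toS(onplane(D[c],[xs.mean(),ys.mean()],.046))*1000).round())
print("grip in station",toS(tri([D[c] for c in D],[np.array(finder.mark_of(c,"lamp_grip")[0]["position"]) for c in D])[0]))
E
python3 m1.py
```

```text
side station 0.74 [242. 178.  19.  42.] 602.0
side tray 0.79 [378. 257.  66.  67.] 2242.0
side rack 0.86 [300. 209.  53.  52.] 1360.0
side mat 0.76 [409. 360.  85.  80.] 2815.0
side scraper 0.86 [409. 356.  50.  56.] 1028.0
side lamp_grip 0.83 [353. 171.  49.  52.] 1177.0
top station 0.82 [315. 163.  64. 102.] 4320.0
top tray 0.74 [357. 186.  32.  54.] 1623.0
top rack 0.87 [270. 190.  31.  60.] 1659.0
top mat 0.77 [430. 236.  38.  63.] 1375.0
top scraper 0.69 [430. 234.  25.  39.] 520.0
top lamp_grip 0.81 [312. 161.  42.  51.] 998.0
[array([ 0.664, -0.129]), array([0.645, 0.153]), array([0.653, 0.024]), array([ 0.664, -0.117]), array([0.627, 0.169]), array([0.653, 0.023])]
station ('side',) (array([0.65105662, 0.02453753, 0.09183699]), np.float64(0.35498115029910265))

station ('top',) (array([0.65075936, 0.02636548, 0.08157291]), np.float64(0.1025727589053825))
station ('side', 'top') (array([0.65083032, 0.02582139, 0.08670149]), np.float64(0.4736889809931301))
scraper ('side',) (array([ 0.49741478, -0.35147741,  0.05473177]), np.float64(0.0789761673151751))
mat (array([ 0.49114213,
[... 431 characters left out ...]
155323))
lamp_hinge (array([0.7698302 , 0.0312418 , 0.24001156]), np.float64(0.9643657533761143))
lamp_grip (array([0.63884617, 0.012917  , 0.2069471 ]), np.float64(0.10291336854459132))
scraper_grip (array([ 0.4784865 , -0.35362265,  0.05107335]), np.float64(0.27854715676946284))
side chip 0.65 [341. 223.   9.   7.] [-5. -9. 46.]
side chip 0.5 [338. 212.  10.   7.] [31. 36. 46.]
side chip 0.47 [320. 224.  10.  10.] [-31.  35.  46.]
side chip 0.42 [355. 222.  10.   8.] [ 29. -40.  46.]
top chip 0.51 [304. 197.  11.   6.] [-30.  37.  46.]
top chip 0.49 [317. 188.   4.   7.] [-5. -8. 46.]
top chip 0.48 [330. 198.   8.   7.] [-39. -46.  46.]
grip in station [-0.01305656 -0.01181818  0.2069471 ]
```

```bash
cat > plan.py <<'E'
from h import *
ST=(.651,.026,.087)
def pose():
    o=bot.get_obs(); return np.array(o["ee_pos"]),Ro.from_euler("xyz",o["tcp_rot"],degrees=True)
def toW(P,f=ST): return tf(np.atleast_2d(np.array(P,float)),f)[0]
def toL(P,f=ST): return Ro.from_euler("z",-f[2]).apply(np.array(P)-[f[0],f[1],0])
def Rl(lean,yaw=ST[2]):
    a=np.radians(lean);c,s=np.cos(a),np.sin(a)
    return Ro.from_euler("z",yaw)*Ro.from_matrix(np.array([[-c,0,-s],[0,1,0],[s,0,-c]]).T)
def rows(g,wps,start=None,nmin=1,mm=50,deg=9):
    """wps: list of (grasp point pos world, Rotation); grasp point 19 mm behind TCP"""
    p,R=start or pose(); out=[]
    for G,R1 in wps:
        p1=np.array(G)+R1.apply([0,0,.019]); rv=(R.inv()*R1).as_rotvec(degrees=True); d=p1-p
        n=max(nmin,int(np.ceil(max(np.linalg.norm(d)*1000/mm,np.linalg.norm(rv)/deg))))
        for k in range(n):
            left=n-k; rv=(R.inv()*R1).as_rotvec(degrees=True)/left; t=R.inv().apply(p1-p)/left*1000
            row=[g]+[round(v,1) for v in t]+[round(v,1) for v in rv]; out.append(row)
            p=p+R.apply(row[1:4])/1000; R=R*Ro.from_rotvec(row[4:],degrees=True)
    for r in out: print([float(v) for v in r])
    return p,R
def lampp(t): t=np.radians(t); c,s=np.cos(t),np.sin(t); return toW([.115-.129*c-.04*s,0,.245-.129*s+.04*c])
E
python3 - <<'E'
from plan import *
t=33.6; a=lampp(t); R=Rl(t); z=R.apply([0,0,1]); print(a)
s=rows(50,[(a-.085*z,R)]); print(); rows(50,[(a,R)],start=s,mm=30)
E
```

```text
[0.63647265 0.02473292 0.20692934]
[50.0, -42.0, -23.2, -2.4, -0.6, -2.5, -2.0]
[50.0, -41.3, -24.6, -0.8, -0.6, -2.5, -2.0]
[50.0, -40.4, -26.1, 0.7, -0.6, -2.5, -2.1]
[50.0, -39.4, -27.5, 2.2, -0.6, -2.5, -2.0]
[50.0, -38.2, -28.9, 3.6, -0.6, -2.6, -2.1]
[50.0, -37.0, -30.3, 5.0, -0.6, -2.5, -2.0]
[50.0, -35.6, -31.7, 6.2, -0.6, -2.6, -2.1]
[50.0, -34.1, -33.0, 7.5, -0.6, -2.5, -2.0]
[50.0, -32.6, -34.3, 8.6, -0.6, -2.6, -2.1]
[50.0, -30.9, -35.5, 9.7, -0.7, -2.5, -2.0]
[50.0, -29.2, -36.7, 10.6, -0.6, -2.6, -2.1]
[50.0, -27.4, -37.9, 11.4, -0.7, -2.5, -2.0]
[50.0, -25.5, -38.9, 12.1, -0.6, -2.6, -2.0]

[50.0, 0.0, 0.0, 28.3, -0.0, 0.0, -0.0]
[50.0, 0.0, 0.0, 28.4, -0.0, 0.0, -0.0]
[50.0, 0.0, 0.0, 28.3, -0.0, 0.0, -0.0]
```

```bash
python3 -m inch '[[[50,-42,-23,-2,-0.6,-2.5,-2],[50,-41,-25,-1,-0.6,-2.5,-2],[50,-40,-26,1,-0.6,-2.5,-2.1],[50,-39,-28,2,-0.6,-2.5,-2],[50,-38,-29,4,-0.6,-2.6,-2.1],[50,-37,-30,5,-0.6,-2.5,-2],[50,-36,-32,6,-0.6,-2.6,-2.1]]]'
python3 -m inch '[[[50,-34,-33,7.5,-0.6,-2.5,-2],[50,-33,-34,8.5,-0.6,-2.6,-2.1],[50,-31,-35.5,9.5,-0.7,-2.5,-2],[50,-29,-37,10.5,-0.6,-2.6,-2.1],[50,-27.5,-38,11.5,-0.7,-2.5,-2],[50,-25.5,-39,12,-0.6,-2.6,-2],[50,0,0,0,0,0,0]]]'
python3 - <<'E'
from plan import *
D={c:cam(c) for c in("side","top")}
for c in D: cv2.imwrite(f"pics/{c}1.png",cv2.resize(D[c]["pixels"][90:290,220:460,::-1],None,fx=3,fy=3,interpolation=2))
u=[finder.mark_of(c,"lamp_grip") for c in D]; print([[(np.round(x["position"],1),round(x["conf"],2)) for x in v[:2]] for v in u])
X,e=tri(D.values(),[np.array(v[0]["position"]) for v in u]); print(X,e,toL(X))
h=[finder.mark_of(c,"lamp_hinge") for c in D]; X,e=tri(D.values(),[np.array(v[0]["position"]) for v in h]); print("hinge",X,e,toL(X))
print([proj(d,lampp(33.6)) for d in D.values()])
t=33.6; rows(50,[(lampp(t),Rl(t))],mm=30)
E
```

```text
time: 4.12
ee_pos: [0.4195, 0.2448, 0.2476]
tcp_rot: [178.0, 18.1, 171.8]
wrist_force: [0.5, 0.4, -0.4]
opening: 0.0428
grasp_force: 0.0
time: 5.0
ee_pos: [0.5996, 0.0182, 0.2612]
tcp_rot: [-180.0, 33.6, -175.3]
wrist_force: [0.5, -0.6, -1.1]
opening: 0.0424
grasp_force: 0.0
[[(array([336.2, 186.3]), 0.76)], [(array([312.4, 182.6]), 0.77)]]
[0.64112625 0.02541892 0.19486409] 0.6361608617995103 [-0.00988689  0.00027905  0.19486409]Traceback (most recent call last):
  File "<stdin>", line 6, in <module>
IndexError: list index out of range
```

View pics/top1.png

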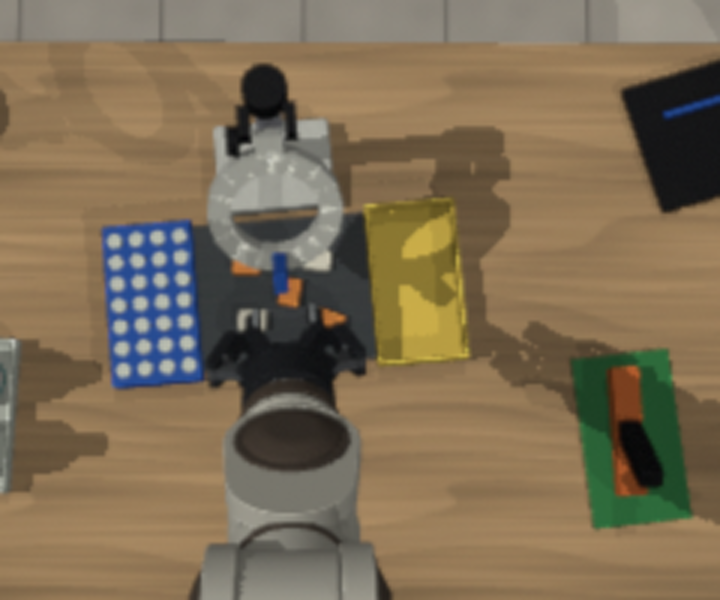

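View pics/side1.png

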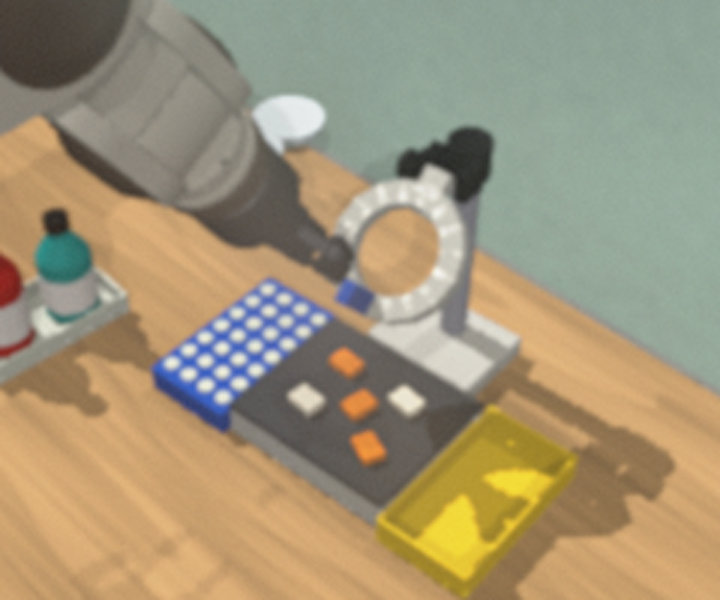

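The top crop shows the fin spanning about (280,255)-(282,290), with the fingers straddling it. The side crop puts the fin at (352,294), below the fingertip, so I'll refine the droop angle by fitting the fin and ring.

```bash
cat > lampfit.py <<'E'
from plan import *
def L(X,t): # lamp frame -> world
    t=np.radians(t); c,s=np.cos(t),np.sin(t); X=np.atleast_2d(X); 
    P=np.c_[c*X[:,0]-s*X[:,2],X[:,1],s*X[:,0]+c*X[:,2]]+[.115,0,.245]
    return tf(P,ST)
fin=box(.022,.014,.045,(-.129,0,.010))
th=np.linspace(0,2*np.pi,60)
ring=np.array([[-.075+.065*np.cos(a),.065*np.sin(a),z] for a in th for z in(-.011,.009)])
def blue(d):
    h=cv2.cvtColor(d["pixels"],cv2.COLOR_RGB2HSV); return ((h[...,0]>105)&(h[...,0]<130)&(h[...,1]>120)&(h[...,2]>60)).astype(float)
if __name__=="__main__":
    D={c:cam(c) for c in("side","top")}
    for c,d in D.items():
        m=blue(d); r0=render(d,[fin*0+L(fin,35)]); k=cv2.dilate((r0>0).astype(np.uint8),np.ones((15,15)))
        m=m*k; o=finder.outline_of(c,"lamp_grip"); lm=o[0]["pixels"].astype(float) if o else None
        ys,xs=np.nonzero(m); print(c,"blue",m.sum(),xs.mean(),ys.mean(),xs.min(),xs.max(),ys.min(),ys.max())
        for t in range(24,56,3):
            a=np.abs(render(d,[L(fin,t)])-m).sum()/m.sum(); pc=proj(d,L(fin,t)).mean(0)
            rr=cv2.boundingRect(proj(d,np.vstack([L(ring,t),L(fin,t)])).astype(np.float32))
            print(t,round(a,2),pc.round(1),rr)
        if lm is not None: ys,xs=np.nonzero(lm); print("mask",xs.min(),ys.min(),np.ptp(xs)+1,np.ptp(ys)+1)
E
python3 lampfit.py
```

```text
side blue 10.0 334.0 187.3 324 336 185 192
24 13.51 [334.1 179.8] (324, 147, 50, 47)
27 12.74 [334.5 181.5] (325, 147, 50, 48)
30 11.99 [334.9 183.1] (326, 148, 49, 48)
33 11.43 [335.4 184.6] (326, 148, 49, 49)
36 10.71 [335.9 185.9] (327, 148, 49, 49)
39 10.29 [336.6 187.2] (328, 148, 48, 50)
42 10.29 [337.3 188.3] (328, 149, 48, 49)
45 10.53 [338.1 189.3] (329, 149, 48, 49)
48 10.87 [338.9 190.1] (330, 149, 47, 49)
51 11.98 [339.9 190.9] (331, 149, 47, 49)
54 12.94 [340.8 191.5] (332, 150, 46, 48)
mask 332 145 45 53
top blue 54.0 312.64814814814815 180.74074074074073 311 315 175 187
24 0.56 [312.9 182.8] (288, 138, 46, 51)
27 0.56 [312.9 182.6] (288, 138, 46, 52)
30 0.52 [312.9 182.4] (288, 138, 46, 52)
33 0.48 [312.9 182.1] (288, 137, 46, 52)
36 0.41 [312.9 181.6] (288, 137, 46, 52)
39 0.42 [312.9 181. ] (288, 137, 46, 52)
42 0.46 [312.9 180.3] (288, 136, 46, 52)
45 0.5 [312.8 179.5] (288, 136, 46, 52)
48 0.59 [312.8 178.6] (288, 136, 46, 51)
51 0.73 [312.7 177.5] (288, 136, 46, 50)
54 0.89 [312.7 176.4] (288, 135, 45, 50)
mask 289 133 45 54
```

```bash
python3 - <<'E'
from plan import *
t=40; R=Rl(t); z=R.apply([0,0,1]); a=lampp(t)
s=rows(50,[(a-.06*z,R)],nmin=2); rows(50,[(a,R)],start=s,mm=20)
E
```

```text
[50.0, 3.8, -0.1, 20.3, 0.0, -3.2, -0.0]
[50.0, 4.8, -0.1, 20.0, 0.0, -3.2, -0.0]
[50.0, 0.0, -0.0, 20.0, 0.0, 0.0, -0.0]
[50.0, 0.0, -0.0, 20.0, 0.0, 0.0, -0.0]
[50.0, 0.1, -0.1, 20.0, 0.0, 0.0, -0.0]
```

```bash
python3 -m inch '[[[50,4,0,20,0,-3.2,0],[50,5,0,20,0,-3.2,0],[50,0,0,20,0,0,0],[50,0,0,20,0,0,0],[50,0,0,20,0,0,0],[50,0,0,0,0,0,0]]]' 50
python3 -m inch '[[[0,0,0,0,0,0,0],[0,0,0,0,0,0,0],[0,0,0,0,0,0,0],[0,0,0,0,0,0,0],[0,0,0,0,0,0,0],[0,0,0,0,0,0,0]]]' 50
python3 - <<'E'
from plan import *
for c in("side",):
  d=cam(c); cv2.imwrite(f"pics/{c}2.png",cv2.resize(d["pixels"][110:260,240:420,::-1],None,fx=4,fy=4,interpolation=2))
E
```

```text
time: 6.25
ee_pos: [0.6528, 0.026, 0.1761]
tcp_rot: [180.0, 39.9, -175.1]
wrist_force: [-0.2, 0.2, -0.0]
opening: 0.0427
grasp_force: 0.0
time: 7.0
ee_pos: [0.6535, 0.0257, 0.1786]
tcp_rot: [180.0, 40.1, -175.1]
wrist_force: [-4.1, 0.3, 5.3]
opening: 0.0131
grasp_force: 52.4
```

View pics/side2.png

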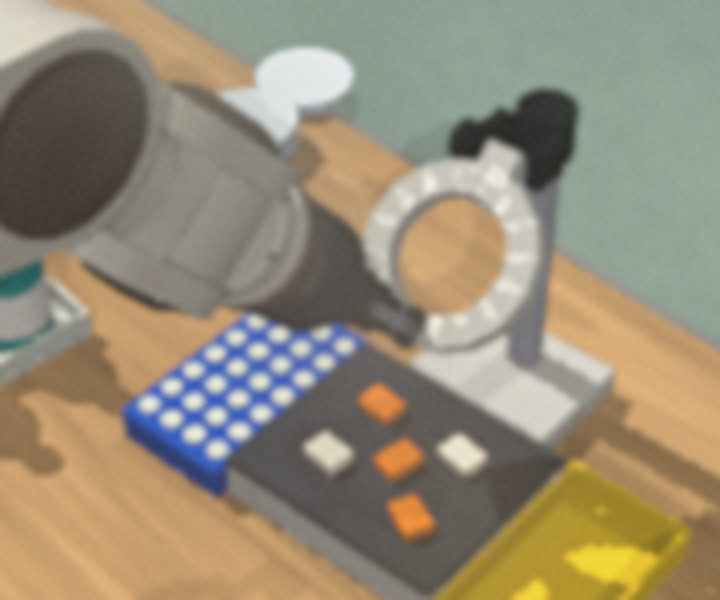

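The pads hold the fin (opening 13 mm), crop position about (400,325). Now the arc.

```bash
cat >> plan.py <<'E'
def gp():
    p,R=pose(); return p-R.apply([0,0,.019]),R
def lamparc(d,n,lean):
    g,R=gp(); v=toL(g)-[.115,0,.245]; print("gp rel hinge",v.round(4),"r",np.hypot(v[0],v[2]).round(4),"t est",(np.degrees(np.arctan2(.04,.129)-np.arctan2(v[2],-v[0]))).round(2))
    w=[]
    for k in range(1,n+1):
        a=np.radians(d*k/n); c,s=np.cos(a),np.sin(a)   # raise by a
        w.append((toW(np.array([c*v[0]+s*v[2],v[1],-s*v[0]+c*v[2]])+[.115,0,.245]),Rl(lean-d*k/n)))
    rows(0,w,deg=20)
E
python3 -c "
from plan import *
lamparc(39,13,40)"
```

```text
gp rel hinge [-0.1247 -0.0005 -0.0518] r 0.1351 t est 39.79
[0.0, -1.3, 0.0, -6.7, -0.0, 3.1, -0.0]
[0.0, -1.3, 0.0, -6.7, -0.0, 3.0, -0.0]
[0.0, -1.3, 0.0, -6.7, -0.0, 3.0, -0.0]
[0.0, -1.3, 0.0, -6.8, -0.0, 3.0, -0.0]
[0.0, -1.3, 0.0, -6.7, -0.0, 3.0, -0.0]
[0.0, -1.3, 0.0, -6.7, -0.0, 3.0, -0.0]
[0.0, -1.3, 0.0, -6.7, 0.0, 3.0, -0.0]
[0.0, -1.3, 0.0, -6.7, 0.0, 3.0, -0.0]
[0.0, -1.3, 0.0, -6.7, 0.0, 3.0, -0.0]
[0.0, -1.3, 0.0, -6.7, 0.0, 3.0, -0.0]
[0.0, -1.3, 0.0, -6.8, 0.0, 3.0, -0.0]
[0.0, -1.3, 0.0, -6.7, 0.0, 3.0, -0.0]
[0.0, -1.3, 0.0, -6.7, 0.0, 3.0, -0.0]
```

```bash
python3 -m inch '[[[0,-1.3,0,-6.7,0,3,0],[0,-1.3,0,-6.7,0,3,0],[0,-1.3,0,-6.7,0,3,0],[0,-1.3,0,-6.7,0,3,0],[0,-1.3,0,-6.7,0,3,0],[0,-1.3,0,-6.7,0,3,0],[0,0,0,0,0,0,0]]]' 60
python3 -c "
from plan import *
lamparc(39.79-18,6,22)"
```

```text
time: 7.92
ee_pos: [0.6387, 0.0245, 0.2162]
tcp_rot: [180.0, 22.0, -175.1]
wrist_force: [-5.8, 1.3, 7.1]
opening: 0.013
grasp_force: 61.1
gp rel hinge [-0.1345 -0.0005 -0.0112] r 0.1349 t est 21.98
[0.0, -1.6, 0.0, -8.1, 0.0, 3.6, -0.1]
[0.0, -1.6, -0.0, -8.1, 0.0, 3.6, 0.0]
[0.0, -1.6, -0.0, -8.2, -0.0, 3.7, 0.0]
[0.0, -1.6, -0.0, -8.1, -0.0, 3.6, 0.0]
[0.0, -1.6, -0.0, -8.1, -0.0, 3.6, 0.0]
[0.0, -1.6, -0.0, -8.1, -0.0, 3.7, 0.0]
```

```bash
python3 -m inch '[[[0,-1.6,0,-8.1,0,3.6,0],[0,-1.6,0,-8.1,0,3.6,0],[0,-1.6,0,-8.1,0,3.6,0],[0,-1.6,0,-8.1,0,3.7,0],[0,-1.6,0,-8.1,0,3.7,0],[0,-1.6,0,-8.1,0,3.7,0],[0,0,0,0,0,0,0]]]'
python3 - <<'E'
from lampfit import *
lamparc(1,1,0)
D={c:cam(c) for c in("side","top")}
ims=[cv2.resize(D[c]["pixels"][100:240,y:y+160,::-1],(400,350),interpolation=2) for c,y in(("side",280),("top",240))]
cv2.imwrite("pics/b3.png",np.hstack(ims))
for c,d in D.items():
    o=finder.outline_of(c,"lamp_grip"); 
    if o:
        ys,xs=np.nonzero(o[0]["pixels"]); print(c,xs.min(),ys.min(),np.ptp(xs)+1,np.ptp(ys)+1)
    for t in(-6,-3,0,3,6): print(t,cv2.boundingRect(proj(d,L(ring,t)).astype(np.float32)))
E
```

```text
time: 8.8
ee_pos: [0.6366, 0.0243, 0.2646]
tcp_rot: [180.0, -0.1, -175.1]
wrist_force: [-8.1, 0.1, 4.7]
opening: 0.0135
grasp_force: 60.8
gp rel hinge [-0.1295 -0.0005  0.0386] r 0.1351 t est 0.64
[0.0, -0.4, -0.0, -2.3, 0.0, 0.9, -0.0]
side 324 144 50 40
-6 (323, 143, 51, 36)
-3 (323, 144, 51, 37)
0 (323, 144, 51, 39)
3 (323, 145, 51, 40)
6 (323, 145, 50, 41)
-6 (287, 137, 48, 48)
-3 (287, 137, 48, 49)
0 (287, 138, 48, 48)
3 (287, 138, 48, 48)
6 (287, 138, 48, 48)
```

View pics/b3.png

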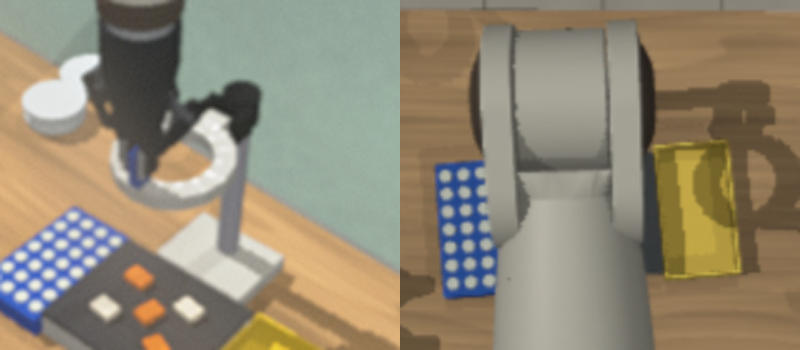

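The lamp looks level in the side crop (grip at (137,165)). I'll nudge it by the remaining 0.6°, release and retreat.

```bash
python3 -m inch '[[[0,-0.3,0,-1.7,0,0.7,0],[0,0,0,0,0,0,0],[45,0,0,0,0,0,0],[45,0,0,0,0,0,0],[45,0,0,0,0,0,0],[45,0,0,-25,0,0,0],[45,0,0,-50,0,0,0]]]'
python3 - <<'E'
from plan import *
SC=(.498,-.3515,.0545); R=Rl(35,SC[2]); z=R.apply([0,0,1]); a=toW([-.032,0,.077],SC); print(a)
rows(60,[(a-.09*z,R)],mm=50)
E
```

```text
time: 9.88
ee_pos: [0.6373, 0.0242, 0.3408]
tcp_rot: [180.0, -0.8, -175.1]
wrist_force: [0.8, 0.4, 0.9]
opening: 0.0387
grasp_force: 0.0
[ 0.46604751 -0.35324314  0.077     ]
[60.0, 24.1, -36.0, 20.9, 0.1, -3.6, 0.2]
[60.0, 25.2, -36.1, 19.4, 0.1, -3.6, 0.2]
[60.0, 26.3, -36.1, 17.8, 0.0, -3.6, 0.2]
[60.0, 27.2, -36.2, 16.2, 0.0, -3.6, 0.2]
[60.0, 28.1, -36.3, 14.4, 0.1, -3.6, 0.2]
[60.0, 28.8, -36.4, 12.7, 0.0, -3.6, 0.2]
[60.0, 29.4, -36.5, 10.9, 0.1, -3.5, 0.1]
[60.0, 29.9, -36.5, 9.1, 0.0, -3.6, 0.2]
[60.0, 30.3, -36.7, 7.3, 0.1, -3.5, 0.1]
[60.0, 30.7, -36.7, 5.4, 0.0, -3.6, 0.2]
```

```bash
python3 -m inch '[[[60,24,-36,21,0,-3.6,0.2],[60,25,-36,19.5,0,-3.6,0.2],[60,26.5,-36,18,0,-3.6,0.2],[60,27,-36,16,0,-3.6,0.2],[60,28,-36.5,14.5,0,-3.6,0.2]]]'
python3 -m inch '[[[60,29,-36.5,12.5,0,-3.6,0.2],[60,29.5,-36.5,11,0,-3.5,0.1],[60,30,-36.5,9,0,-3.6,0.2],[60,30,-36.5,7.5,0,-3.5,0.1],[60,31,-36.5,5.5,0,-3.6,0.2],[60,0,0,0,0,0,0]]]'
cat > m2.py <<'E'
from lampfit import *
D={c:cam(c) for c in("side","top")}
print(pose()[0])
for c,d in D.items():
    m=blue(d); k=cv2.dilate((render(d,[L(fin,0)])>0).astype(np.uint8),np.ones((25,25))); m=m*k
    o=finder.outline_of(c,"lamp_grip"); lm=o[0]["pixels"]; ys,xs=np.nonzero(lm); print(c,"ring",xs.min(),ys.min(),np.ptp(xs)+1,np.ptp(ys)+1)
    ys,xs=np.nonzero(m); print("blue",m.sum(),xs.mean().round(1),ys.mean().round(1))
    for t in(-6,-3,0,3,6):
        r=render(d,[L(fin,t)]); w=render(d,[L(ring,t)]); hole=render(d,[L((ring-[-.075,0,0])*[43/65,43/65,1]+[-.075,0,0],t)])
        mm=np.clip(lm+m,0,1); q=np.clip(w-0*hole+r,0,1)
        lf=cv2.morphologyEx(mm.astype(np.uint8),cv2.MORPH_CLOSE,cv2.getStructuringElement(2,(35,35)))
        print(t,proj(d,L(fin,t)).mean(0).round(1),round(np.abs(r-m).sum()/max(1,m.sum()),2),"ringfill",round(np.abs(q-lf).sum()/q.sum(),3))
    print("chips",[(toL(onplane(d,[x["pixels"].nonzero()[1].mean(),x["pixels"].nonzero()[0].mean()],.046))*1000).round()[:2].tolist() for x in finder.outline_of(c,"chip1") if x["conf"]>.25])
E
cat > m3.py <<'E'
from plan import *
D={c:cam(c) for c in("side","top")}
def orange(d):
    h=cv2.cvtColor(d["pixels"],cv2.COLOR_RGB2HSV); return ((h[...,0]<14)&(h[...,1]>170)&(h[...,2]>110)).astype(np.uint8)
for c,d in D.items():
    o=finder.outline_of(c,"scraper"); print(c,[(round(x["conf"],2),np.round(x["extent"])) for x in o])
    print(fit([.498,-.3515,.05],[(d,o[0]["pixels"].astype(float),[box(.14,.03,.03),hand()])],.004,(.005,.005,.05)))
    print([(np.round(x["position"],1),round(x["conf"],2)) for x in finder.mark_of(c,"scraper_grip")[:2]], proj(d,toW([-.032,0,.077],(.498,-.3515,.0545))))
    cv2.imwrite(f"pics/{c}4.png",cv2.resize(d["pixels"][150:400,320:520,::-1],None,fx=2,fy=2,interpolation=2))
a=[cv2.imread(f"pics/{c}4.png") for c in D]; cv2.imwrite("pics/b4.png",np.hstack(a))
E
python3 m2.py; python3 m3.py
```

```text
time: 10.5
ee_pos: [0.5353, -0.1601, 0.2429]
tcp_rot: [179.9, 17.0, -176.0]
wrist_force: [-0.2, -0.4, 0.0]
opening: 0.0512
grasp_force: 0.0
time: 11.25
ee_pos: [0.4267, -0.3499, 0.137]
tcp_rot: [179.2, 34.5, -177.5]
wrist_force: [0.3, 0.8, 0.9]
opening: 0.0513
grasp_force: 0.0
[ 0.42913792 -0.34866999  0.13974509]
side ring 323 144 51 40
blue 20.0 335.6 159.2
-6 [335.9 157.9] 8.22 ringfill 0.238
-3 [335.3 160.4] 8.05 ringfill 0.157
0 [334.8 162.9] 7.89 ringfill 0.091
3 [334.4 165.3] 7.68 ringfill 0.086
6 [334.1 167.6] 8.16 ringfill 0.145
chips [[-40.0, -48.0], [29.0, -41.0], [-5.0, -8.0]]
top ring 288 132 47 54
blue 39.0 312.3 178.8
-6 [311.9 176.5] 0.97 ringfill 0.073
-3 [312.1 177.8] 0.72 ringfill 0.075
0 [312.2 178.9] 0.59 ringfill 0.081
3 [312.3 179.8] 0.54 ringfill 0.09
6 [312.4 180.6] 0.73 ringfill 0.096
chips [[-6.0, -7.0], [-30.0, 37.0]]
side [(0.58, array([409., 356.,  44.,  55.]))]
(array([ 0.49924765, -0.35211865,  0.04869258]), np.float64(0.6755098187311178))
[(array([406. , 348.4]), 0.93)] [[403.35288282 351.19230795]]
top [(0.63, array([431., 234.,  21.,  42.]))]
(array([ 0.49903241, -0.35040062, -0.00073205]), np.float64(0.173))
[(array([433.8, 238.6]), 0.84), (array([212.4, 216. ]), 0.24)] [[433.7633648  243.03079339]]
```

View pics/b4.png

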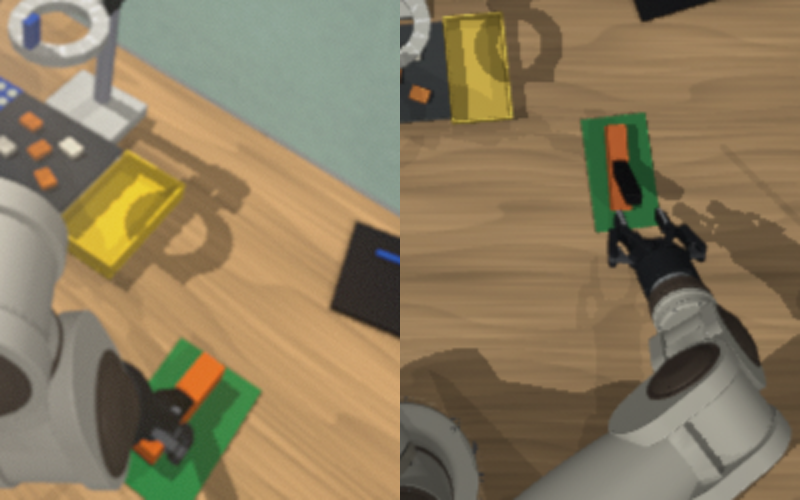

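Lamp reads 0–3° of droop, effectively level. The fingers straddle the handle line (composite crop: handle (615,165)–(635,200), fingertips (617,215) and (660,215)). Next, approach and grip.

```bash
python3 - <<'E'
from plan import *
SC=(.4985,-.3515,.05); R=Rl(35,SC[2]); a=toW([-.032,0,.077],SC)
rows(60,[(a,R)],mm=30)
E
```

```text
[60.0, 1.4, -2.0, 22.8, 0.2, -0.1, 0.0]
[60.0, 1.4, -1.9, 22.8, 0.2, -0.1, 0.0]
[60.0, 1.5, -1.9, 22.8, 0.1, -0.1, 0.0]
[60.0, 1.5, -1.8, 22.9, 0.2, -0.1, 0.1]
```

```bash
python3 -m inch '[[[60,1.5,-2,23,0.2,0,0],[60,1.5,-2,23,0.2,0,0],[60,1.5,-2,23,0.2,0,0],[60,1.5,-2,23,0.2,0,0],[60,0,0,0,0,0,0]]]'
python3 -m inch '[[[0,0,0,0,0,0,0],[0,0,0,0,0,0,0],[0,0,0,0,0,0,0],[0,0,0,0,0,0,0],[0,0,0,0,0,0,0]]]' 90
python3 - <<'E'
from plan import *
g,R=gp(); print(g, R.as_euler("xyz",degrees=True),(toL(g,(.4985,-.3515,.05))*1000).round(1))
E
```

```text
time: 12.48
ee_pos: [0.4768, -0.3522, 0.0585]
tcp_rot: [180.0, 34.5, -177.1]
wrist_force: [-0.3, -0.1, 0.1]
opening: 0.0511
grasp_force: 0.0
time: 13.1
ee_pos: [0.4772, -0.3538, 0.0616]
tcp_rot: [-179.8, 34.7, -177.1]
wrist_force: [-5.7, -0.1, 6.4]
opening: 0.0248
grasp_force: 88.9
[ 0.46638546 -0.35429267  0.07726225] [-179.76637749   34.68650707 -177.081347  ] [-32.2  -1.2  77.3]
```

```bash
python3 -m inch '[[[0,0,0,0,0,0,0],[0,14,0,-20,0,0,0],[0,17.2,0,-24.6,0,0,0],[0,17.2,0,-24.6,0,0,0]]]'
python3 - <<'E'
from plan import *
D={c:cam(c) for c in("side","top")}
g,R=gp(); print(g)
r=Rl(35)
s=rows(0,[(toW([-.062,.077,.155]),r)],mm=45); print(); s=rows(0,[(toW([-.040,.077,.118]),r)],start=s,mm=25)
d=D["side"]; cv2.imwrite("pics/s5.png",cv2.resize(d["pixels"][100:400,270:520,::-1],None,fx=2,fy=2,interpolation=2))
E
```

```text
time: 13.6
ee_pos: [0.397, -0.3568, 0.0897]
tcp_rot: [-179.9, 34.6, -177.1]
wrist_force: [-0.1, -0.1, -2.4]
opening: 0.025
grasp_force: 88.6
[ 0.38568914 -0.35823787  0.10640646]
[0.0, -17.3, 37.2, 6.9, -0.1, -0.0, -0.1]
[0.0, -17.4, 37.1, 7.0, -0.1, -0.0, -0.2]
[0.0, -17.5, 37.1, 7.0, -0.1, -0.0, -0.1]
[0.0, -17.6, 37.0, 7.1, -0.1, -0.0, -0.2]
[0.0, -17.7, 36.9, 7.1, -0.1, -0.0, -0.1]
[0.0, -17.8, 36.9, 7.2, -0.1, -0.1, -0.2]
[0.0, -17.9, 36.8, 7.3, -0.1, -0.0, -0.1]
[0.0, -18.0, 36.8, 7.4, -0.2, -0.1, -0.2]
[0.0, -18.1, 36.7, 7.5, -0.1, -0.0, -0.1]
[0.0, -18.1, 36.7, 7.6, -0.2, -0.1, -0.2]
[0.0, -18.3, 36.6, 7.8, -0.1, -0.0, -0.1]
[0.0, -18.3, 36.5, 7.8, -0.2, -0.1, -0.2]

[0.0, 1.6, -0.0, 21.5, 0.0, 0.0, 0.0]
[0.0, 1.6, -0.0, 21.4, 0.0, 0.0, 0.0]
```

View pics/s5.png

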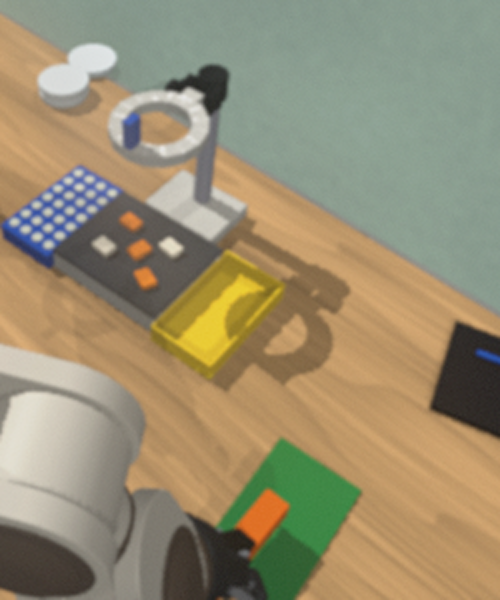

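The lamp is level in view (ring at (160,125)), and the scraper is held above the mat at (263,518). Carry it to the +y side of the plate.

```bash
python3 -m inch '[[[0,-17.3,37,6,-0.1,0,-0.1],[0,-17.5,37,6,-0.1,0,-0.2],[0,-17.5,37,6,-0.1,0,-0.1],[0,-17.5,37,6,-0.1,0,-0.2],[0,-17.7,37,7,-0.1,0,-0.1],[0,-17.8,37,7,-0.1,-0.1,-0.2],[0,-18,37,7,-0.1,0,-0.1]]]'
python3 -m inch '[[[0,-18,36.8,7,-0.2,-0.1,-0.2],[0,-18,36.7,7,-0.1,0,-0.1],[0,-18,36.7,8,-0.2,-0.1,-0.2],[0,-18.3,36.6,8,-0.1,0,-0.1],[0,-18.3,36.5,8,-0.2,-0.1,-0.2],[0,0,0,0,0,0,0]]]'
python3 - <<'E'
from plan import *
g,R=gp(); print(toL(g))
D={c:cam(c) for c in("side","top")}
for c,d in D.items(): print(c,[(toL(onplane(d,[x["pixels"].nonzero()[1].mean(),x["pixels"].nonzero()[0].mean()],.046))*1000).round()[:2].tolist() for x in finder.outline_of(c,"chip1") if x["conf"]>.2])
rows(0,[(toW([-.040,.077,.119]),Rl(35))],mm=25)
d=D["side"]; cv2.imwrite("pics/s6.png",cv2.resize(d["pixels"][90:290,240:440,::-1],None,fx=3,fy=3,interpolation=2))
E
```

```text
time: 14.58
ee_pos: [0.5101, -0.0895, 0.1221]
tcp_rot: [-179.9, 34.7, -175.9]
wrist_force: [1.1, 0.0, -1.9]
opening: 0.0249
grasp_force: 89.6
time: 15.32
ee_pos: [0.5917, 0.102, 0.1422]
tcp_rot: [179.9, 35.0, -174.7]
wrist_force: [0.1, -0.2, -2.0]
opening: 0.025
grasp_force: 90.0
[-0.06340802  0.08076128  0.15780434]
side [[-39.0, -48.0], [-4.0, -10.0], [31.0, 36.0], [-32.0, 32.0]]
top [[-39.0, -46.0], [-9.0, 87.0]]
[0.0, 1.0, -0.3, 22.9, 0.1, -0.0, 0.0]
[0.0, 1.0, -0.3, 22.8, 0.0, -0.0, 0.1]
```

View pics/s6.png

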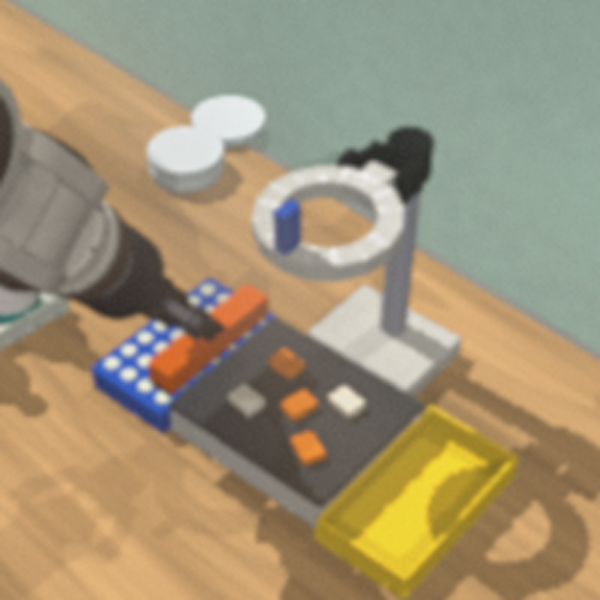

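The scraper hangs parallel to the plate's edge over its rack side, at (210,340), with the chips clear of it. Descend.

```bash
python3 -m inch '[[[0,1,0,23,0.1,0,0],[0,1,0,23,0,0,0],[0,0,0,0,0,0,0]]]'
python3 -c "
from plan import *
g,R=gp();print(toL(g),bot.get_obs()['wrist_force']); rows(0,[(toW([-.040,.077,.1145]),Rl(35))])"
```

```text
time: 15.9
ee_pos: [0.615, 0.1001, 0.1017]
tcp_rot: [-180.0, 34.8, -175.0]
wrist_force: [0.2, -1.4, -2.2]
opening: 0.0251
grasp_force: 89.9
[-0.04027253  0.07699566  0.11724944] [ 0.15981613 -1.37628995 -2.18919144]
[0.0, 1.3, 0.0, 2.4, -0.0, -0.2, 0.0]
```

```bash
python3 -m inch '[[[0,1.6,0,2.3,0,0,0],[0,0,0,0,0,0,0]]]'
python3 -c "
from plan import *
g,R=gp();print(toL(g)); r=Rl(35)
s=rows(0,[(toW([-.040,-.115,.1145]),r)],mm=12)"
```

```text
time: 16.15
ee_pos: [0.616, 0.1011, 0.1021]
tcp_rot: [180.0, 35.1, -174.9]
wrist_force: [-0.3, -0.7, -3.0]
opening: 0.0253
grasp_force: 89.9
[-0.03925876  0.07788702  0.11760019]
[0.0, 0.2, -11.3, 0.1, 0.0, 0.0, 0.0]
[0.0, 0.2, -11.4, 0.1, 0.0, 0.0, 0.0]
[0.0, 0.1, -11.3, 0.1, 0.0, 0.0, 0.0]
[0.0, 0.2, -11.4, 0.1, 0.0, 0.0, 0.0]
[0.0, 0.1, -11.3, 0.1, 0.0, 0.0, 0.0]
[0.0, 0.2, -11.4, 0.1, 0.0, 0.0, 0.0]
[0.0, 0.1, -11.3, 0.1, 0.0, 0.0, 0.0]
[0.0, 0.2, -11.4, 0.1, 0.0, 0.0, 0.0]
[0.0, 0.1, -11.3, 0.1, 0.0, 0.0, 0.0]
[0.0, 0.2, -11.4, 0.1, 0.0, 0.0, 0.0]
[0.0, 0.1, -11.3, 0.1, 0.0, 0.0, 0.0]
[0.0, 0.2, -11.4, 0.1, 0.0, 0.0, 0.0]
[0.0, 0.1, -11.3, 0.1, 0.0, 0.0, 0.0]
[0.0, 0.2, -11.4, 0.2, 0.0, 0.0, 0.0]
[0.0, 0.1, -11.3, 0.1, 0.0, 0.0, 0.0]
[0.0, 0.2, -11.4, 0.2, 0.0, 0.0, 0.0]
[0.0, 0.1, -11.3, 0.1, 0.1, 0.1, 0.1]
```

```bash
for i in 1 2 3; do python3 -m inch '[[[0,0,0,0,0,0,0]]]' | head -4; done
```

```text
time: 16.27
ee_pos: [0.6161, 0.1014, 0.1021]
tcp_rot: [180.0, 35.1, -174.9]
wrist_force: [-1.4, 0.2, -2.9]
time: 16.4
ee_pos: [0.616, 0.1014, 0.1017]
tcp_rot: [-180.0, 35.1, -174.9]
wrist_force: [-0.1, 0.6, -3.4]
time: 16.52
ee_pos: [0.616, 0.1014, 0.1013]
tcp_rot: [-180.0, 35.0, -174.9]
wrist_force: [0.1, -1.5, -1.6]
```

```bash
for i in 1 2; do python3 -m inch '[[[0,0.85,0,1.2,0,0,0],[0,0,0,0,0,0,0]]]' | head -4; done
```

```text
time: 16.77
ee_pos: [0.6158, 0.1014, 0.0994]
tcp_rot: [-180.0, 35.0, -174.9]
wrist_force: [-0.3, -0.2, -2.9]
time: 17.02
ee_pos: [0.6159, 0.1014, 0.098]
tcp_rot: [-180.0, 35.0, -174.9]
wrist_force: [-0.5, -0.0, -2.3]
```

```bash
python3 -m inch '[[[0,0,-6,0,0,0,0],[0,0,-10,0,0,0,0],[0,0,-10,0,0,0,0],[0,0,-10,0,0,0,0],[0,0,-10,0,0,0,0]]]'
python3 -c "
from plan import *
g,R=gp();print(toL(g), R.as_euler('xyz',degrees=True)); r=Rl(35)
rows(0,[(toW([-.040,-.118,.1136]),r)],mm=12)"
```

```text
time: 17.65
ee_pos: [0.6201, 0.0547, 0.0982]
tcp_rot: [-180.0, 35.0, -174.9]
wrist_force: [-0.0, -0.3, -1.9]
opening: 0.0252
grasp_force: 89.8
[-0.03920738  0.03122897  0.11378941] [-179.99543251   35.02425445 -174.93113862]
[0.0, 0.1, -11.5, -0.0, 0.0, 0.0, 0.0]
[0.0, 0.1, -11.5, -0.0, 0.0, 0.0, 0.0]
[0.0, 0.1, -11.5, -0.0, 0.0, 0.0, 0.0]
[0.0, 0.1, -11.5, -0.0, 0.0, 0.0, 0.0]
[0.0, 0.1, -11.5, -0.0, 0.0, 0.0, 0.0]
[0.0, 0.1, -11.5, -0.1, 0.0, 0.0, 0.0]
[0.0, 0.0, -11.5, -0.0, 0.0, 0.0, 0.0]
[0.0, 0.1, -11.5, -0.1, 0.0, 0.0, 0.0]
[0.0, 0.0, -11.4, -0.0, 0.0, 0.0, 0.0]
[0.0, 0.1, -11.5, -0.1, 0.0, 0.0, 0.0]
[0.0, 0.0, -11.4, -0.0, 0.0, 0.0, 0.0]
[0.0, 0.1, -11.5, -0.1, 0.0, 0.0, 0.0]
[0.0, 0.0, -11.4, -0.0, 0.0, 0.0, 0.1]
```

```bash
python3 -m inch '[[[0,0,-11,0,0,0,0],[0,0,-11,0,0,0,0],[0,0,-11,0,0,0,0],[0,0,-11,0,0,0,0],[0,0,-11,0,0,0,0],[0,0,-11,0,0,0,0]]]'
python3 - <<'E'
from plan import *
g,R=gp();print(toL(g))
d=cam("side"); cv2.imwrite("pics/s7.png",cv2.resize(d["pixels"][120:300,270:450,::-1],None,fx=3,fy=3,interpolation=2))
E
```

```text
time: 18.4
ee_pos: [0.626, -0.0109, 0.0982]
tcp_rot: [-180.0, 35.0, -174.9]
wrist_force: [-0.6, 1.1, -2.1]
opening: 0.0252
grasp_force: 89.8
[-0.03905958 -0.03462105  0.11378787]
```

View pics/s7.png

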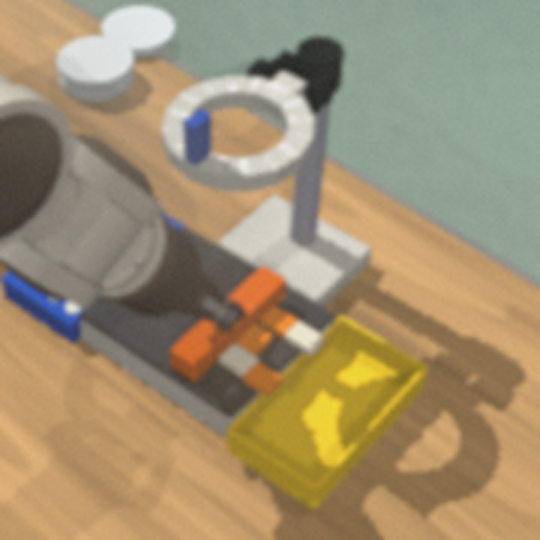

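All five chips sit ahead of the scraper face at (225,325) and are heading for the tray. Continue.

```bash
python3 -m inch '[[[0,0,-10,0,0,0,0],[0,0,-10,0,0,0,0],[0,0,-10,0,0,0,0],[0,0,-10,0,0,0,0],[0,0,-10,0,0,0,0]]]'
python3 -m inch '[[[0,0,-11,0,0,0,0],[0,0,-11,0,0,0,0],[0,0,-11,0,0,0,0],[0,0,-5,0,0,0,0],[0,0,0,0,0,0,0]]]'
python3 - <<'E'
from plan import *
g,R=gp();print(toL(g))
D={c:cam(c) for c in("side","top")}
a=[cv2.resize(D[c]["pixels"][130:290,x:x+150,::-1],None,fx=2.6,fy=2.6,interpolation=2) for c,x in(("side",290),("top",260))]
cv2.imwrite("pics/b8.png",np.hstack(a))
E
```

```text
time: 19.08
ee_pos: [0.6304, -0.0607, 0.0982]
tcp_rot: [-180.0, 35.0, -174.9]
wrist_force: [0.4, -1.1, -2.0]
opening: 0.0253
grasp_force: 89.9
time: 19.7
ee_pos: [0.6353, -0.0998, 0.1013]
tcp_rot: [-179.8, 35.3, -174.9]
wrist_force: [-2.8, -3.7, 8.1]
opening: 0.0248
grasp_force: 91.4
[-0.0375794  -0.12395226  0.11679097]
```

View pics/b8.png

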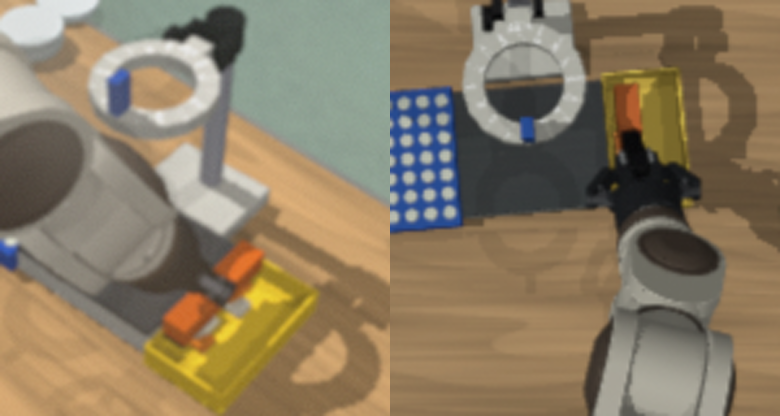

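Scraper at (215,300) in the side crop is over the tray with chips under it; the 8 N upward suggests it rides on one. Lift and look.

```bash
python3 -m inch '[[[0,-5.7,0,-8.2,0,0,0],[0,-17,0,-24.6,0,0,0],[0,-17,0,-24.6,0,0,0],[0,0,0,0,0,0,0]]]'
python3 - <<'E'
from plan import *
g,R=gp();print(toL(g))
D={c:cam(c) for c in("side","top")}
for c,d in D.items():
    for z in(.046,.015): print(c,z,[((toL(onplane(d,[x["pixels"].nonzero()[1].mean(),x["pixels"].nonzero()[0].mean()],z))*1000).round()[:2].tolist(),round(x["conf"],2)) for x in finder.outline_of(c,"chip1")])
a=[cv2.resize(D[c]["pixels"][y:y+95,x:x+90,::-1],None,fx=4.4,fy=4.4,interpolation=2) for c,x,y in(("side",330,200),("top",300,140))]
cv2.imwrite("pics/b9.png",np.hstack(a))
E
```

```text
time: 20.3
ee_pos: [0.6345, -0.0982, 0.1714]
tcp_rot: [-179.9, 35.3, -174.8]
wrist_force: [0.1, 1.3, -2.8]
opening: 0.0248
grasp_force: 90.2
[-0.03822802 -0.12230342  0.18690082]
side 0.046 [([6.0, -145.0], 0.51), ([14.0, -171.0], 0.41)]
side 0.015 [([28.0, -132.0], 0.51), ([36.0, -159.0], 0.41)]
top 0.046 []
top 0.015 []
```

View pics/b9.png

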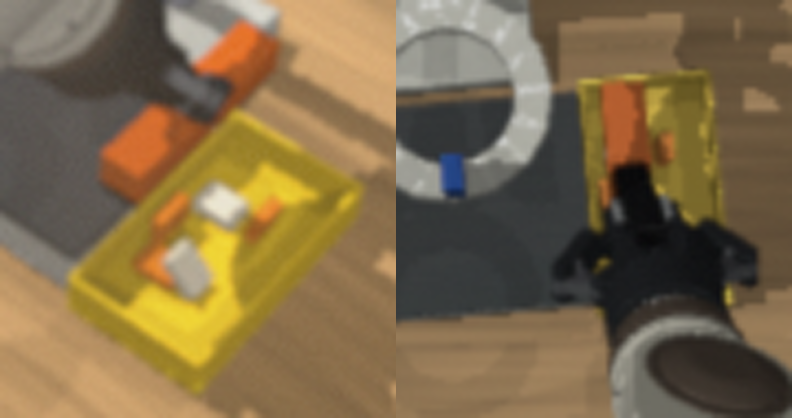

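Five chips appear in the tray: ivory at (220,200) and (187,268), amber at (150,262), (170,212) and (268,212). Plate is clear. Return the scraper to the mat.

```bash
python3 - <<'E'
from plan import *
SC=(.495,-.355,.08); R=Rl(35,SC[2]); f=lambda z:toW([-.032,0,z+.0733],SC)
s=rows(0,[(f(.05),R)],mm=45); print(); rows(0,[(f(.008),R)],start=s,mm=18)
E
```

```text
[0.0, 26.0, -34.8, -8.0, 0.0, -0.0, 0.1]
[0.0, 25.9, -34.9, -8.0, 0.1, -0.0, 0.0]
[0.0, 25.9, -34.9, -7.9, 0.0, -0.0, 0.1]
[0.0, 25.8, -35.0, -7.9, 0.1, -0.0, 0.0]
[0.0, 25.9, -35.0, -7.8, 0.0, -0.0, 0.1]
[0.0, 25.8, -35.0, -7.8, 0.1, -0.1, 0.0]
[0.0, 25.7, -35.0, -7.9, 0.0, -0.0, 0.1]

[0.0, 8.0, -0.0, 11.5, 0.0, -0.0, -0.0]
[0.0, 8.0, -0.0, 11.5, 0.0, -0.0, -0.0]
[0.0, 8.1, -0.0, 11.4, 0.0, -0.0, -0.0]
```

```bash
python3 -m inch '[[[0,26,-35,-8,0,0,0],[0,26,-35,-8,0,0,0.1],[0,26,-35,-8,0,0,0],[0,26,-35,-8,0.1,0,0.1],[0,26,-35,-8,0.1,0,0.1],[0,26,-35,-8,0.1,0,0],[0,25.5,-35,-8,0,0,0],[0,0,0,0,0,0,0]]]'
python3 -m inch '[[[0,8,0,11.5,0,0,0],[0,8,0,11.5,0,0,0],[0,8,0,11.5,0,0,0],[0,0,0,0,0,0,0],[0,0,0,0,0,0,0]]]'
python3 -c "
from plan import *
g,R=gp();SC=(.495,-.355,.08);print(g,toL(g,SC),R.as_euler('xyz',degrees=True))"
```

```text
time: 21.6
ee_pos: [0.4724, -0.3594, 0.1078]
tcp_rot: [180.0, 34.9, -175.6]
wrist_force: [0.3, 0.3, -1.5]
opening: 0.0243
grasp_force: 90.3
time: 22.22
ee_pos: [0.4746, -0.3574, 0.068]
tcp_rot: [-179.9, 35.0, -175.2]
wrist_force: [0.4, 0.1, -2.3]
opening: 0.0248
grasp_force: 90.3
[ 0.46376389 -0.35823919  0.08352737] [-0.03139506 -0.00073261  0.08352737] [-179.88309234   35.04211416 -175.23401704]
```

```bash
python3 -m inch '[[[0,1.7,0,2.45,0,0,0],[0,1.1,0,1.6,0,0,0],[0,0,0,0,0,0,0],[0,0,0,0,0,0,0]]]' | head -4; for i in 1 2; do python3 -m inch '[[[0,0.4,0,0.6,0,0,0],[0,0,0,0,0,0,0]]]' | head -4; done
```

```text
time: 22.72
ee_pos: [0.4743, -0.3576, 0.0628]
tcp_rot: [-179.9, 35.0, -175.3]
wrist_force: [-0.0, -0.1, -2.4]
time: 22.98
ee_pos: [0.4743, -0.3575, 0.062]
tcp_rot: [-179.9, 35.0, -175.3]
wrist_force: [0.4, -0.8, -1.9]
time: 23.22
ee_pos: [0.4746, -0.3576, 0.0618]
tcp_rot: [-179.9, 35.1, -175.3]
wrist_force: [-1.8, 2.0, 3.0]
```

Contact with the mat. Release gently and back off along the handle.

```bash
python3 -m inch '[[[20,0,0,0,0,0,0],[60,0,0,0,0,0,0],[60,0,0,0,0,0,0],[60,0,0,0,0,0,0],[60,0,0,-20,0,0,0],[60,0,0,-40,0,0,0],[60,0,0,-50,0,0,0]]]'
python3 -m inch '[[[60,0,0,-40,0,0,0],[60,20,0,-30,0,0,0],[60,0,0,0,0,0,0]]]'
cat > m4.py <<'E'
from plan import *
D={c:cam(c) for c in("side","top")}
for c,d in D.items():
    o=finder.outline_of(c,"scraper"); print(c,[(round(x["conf"],2),np.round(x["extent"])) for x in o])
    if o: print(fit([.495,-.355,.08],[(d,o[0]["pixels"].astype(float),[box(.14,.03,.03),hand()])],.004,(.005,.005,.05)))
a=[cv2.resize(D[c]["pixels"][y:y+h,x:x+w,::-1],(400,500),interpolation=2) for c,x,y,w,h in(("side",290,130,200,250),("top",285,120,160,200))]
cv2.imwrite("pics/b10.png",np.hstack(a))
E
python3 m4.py; python3 m2.py | grep -v chips
```

```text
time: 24.1
ee_pos: [0.4107, -0.3619, 0.1515]
tcp_rot: [-180.0, 35.0, -175.3]
wrist_force: [0.9, -0.2, 1.1]
opening: 0.0514
grasp_force: 0.0
time: 24.48
ee_pos: [0.3541, -0.3681, 0.1988]
tcp_rot: [-179.8, 35.1, -175.3]
wrist_force: [0.1, -0.6, -0.8]
opening: 0.0513
grasp_force: 0.0
side [(0.78, array([409., 357.,  43.,  56.]))]
(array([ 0.49781048, -0.35616564,  0.0838162 ]), np.float64(0.10544904137235116))
top [(0.67, array([433., 234.,  25.,  42.]))]
(array([ 0.49774458, -0.35454606,  0.07131311]), np.float64(0.12798757170172084))
[ 0.35551455 -0.36663412  0.19647125]
side ring 324 144 50 40
blue 21.0 335.7 159.3
-6 [335.9 157.9] 7.78 ringfill 0.226
-3 [335.3 160.4] 7.62 ringfill 0.147
0 [334.8 162.9] 7.47 ringfill 0.082
3 [334.4 165.3] 7.27 ringfill 0.085
6 [334.1 167.6] 7.73 ringfill 0.142
top ring 348 191 7 6
blue 40.0 312.4 178.9
-6 [311.9 176.5] 0.97 ringfill 0.997
-3 [312.1 177.8] 0.72 ringfill 0.997
0 [312.2 178.9] 0.56 ringfill 0.997
3 [312.3 179.8] 0.5 ringfill 0.997
6 [312.4 180.6] 0.69 ringfill 0.997
```

View pics/b10.png

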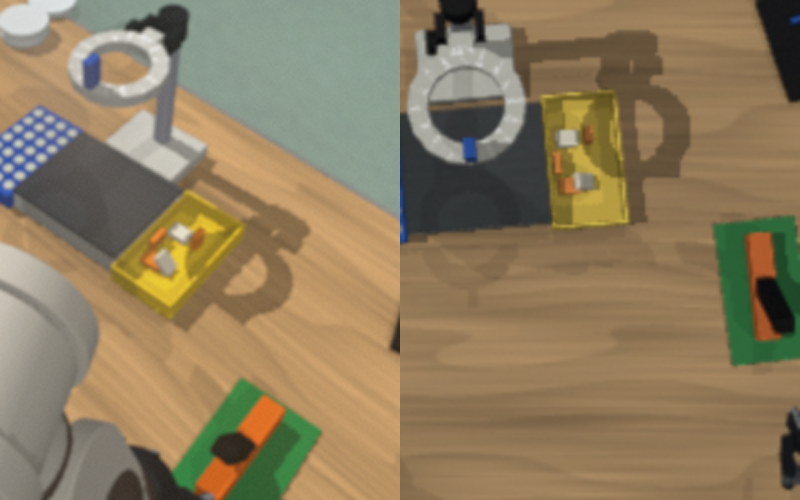

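All five chips lie inside the tray (top crop (555–590,130–190)), and the plate is empty. The lamp is level, the scraper stands on the mat at (765,290), and the gripper is clear.

```bash
python3 -c "
from workcell import bot
print(bot.job_done())"
```

```text
the job is handed in; nothing more can be done
None
```

The job is handed in at about 25 s: the last pictures show the lamp within about 2–3° of level, all five chips in the tray, the scraper back on its mat and the gripper clear; the path stayed clear of the bottles, but I did not check them in a final picture.

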